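Set the stop collar to the setting gauge

TASK

Set the knurled stop collar on the threaded rod to the height of the thicker slotted gauge: lay that gauge flat on the stand's base plate with its slot pushed fully home round the rod beneath the collar, then spin the collar down until it lightly but firmly nips the gauge, without forcing it (about 8 N of nip is ideal). Leave the gauge nipped in place and leave the thinner gauge where it lies.

Things in the scene. Friction and masses are not known exactly. Their poses are not given: they have to be found in the camera images.
- stand: fixed dark steel base plate of the stop stand, 130 x 130 x 18 mm, lying on the bench (small bolt heads in its corners); origin at the centre of its underside, z up
- rod: fixed upright threaded steel rod, 14 mm in diameter, at the centre of the base plate; origin on its axis near the bench's level (3 mm below to 1 mm above it). Right-hand thread: turned clockwise seen from above, the collar goes down, 18 mm a turn (2.86 mm a radian)
- rod_top (a point): the rod's upper end, on its axis; at the start it stands 8 mm above the knurl's top
- collar: steel stop collar on the rod: round flange 52 mm in diameter, 6 mm thick; on it the knurled grip, 31 mm in diameter, 30 mm high. Its frame turns with it; origin on the axis at the flange's underside, 29 to 33 mm above the plate's top at the start. Under the flange a brass wear ring, 44 mm across, stands proud by an unmeasured 1 to 4 mm: it touches the gauge first.
- collar_grip (a point): point on the axis in the knurled grip, 28 mm above the flange's underside, 8 mm below the knurl's top. Turning takes about 0.03 N m of thread friction, which keeps the collar where it is left. From touch, torque rises by about 0.015 N m per newton of nip, and each 0.05 rad of turning adds roughly 8 N; a rise of 0.07 to 0.15 N m is a good nip. Over 25 N damages the stop
- thick_gauge: thicker of two loose aluminium slotted gauges, about 250 g: fork 44 mm wide, 20 mm thick, slot 20 mm wide; tail 24 mm wide. Origin at the underside in the slot; +x points out of the slot's open end. Prong ends at x = +23 mm, flat closed end of the slot at x = -10 mm (meets the rod when the origin is 3 mm past its axis), tail end at x = -101 mm
- thick_gauge_grip (a point): on the thicker gauge's upright grip block, 42 mm above the gauge's underside and 10 mm below the block's top; at x = -90 mm in the gauge's frame. Block 20 mm long (x), 22 mm wide (y), standing 32 mm above the gauge's upper face
- thin_gauge: the thinner gauge, 12 mm thick, otherwise of the same plan and origin, grip top 44 mm above its underside; not to be used. The two gauges lie flat left and right of the stand, either way round
There are look-alikes about, which are no part of the job. What is shaped like the thick_gauge but orange is not meant.

How it is judged (in metres and radians):
On the way:
1. the thicker gauge lies flat on the base plate with its slot home round the rod (within 6 mm), not yet touched by the collar (horizontal distance between thick_gauge and rod below 0.006 m and angle between thick_gauge's own z axis and vertical below 0.04 rad and z of thick_gauge in the frame of stand between 0.0155 and 0.0205 m and contact force between thick_gauge and collar below 0.3 N), for 0.2 s.
At the end, for the whole second after the job is handed in: the thicker gauge lies flat on the base plate, slot home round the rod (origin within 6 mm of its axis), at rest, and the collar nips it with 2 to 20 N; the thinner gauge is within 20 mm of where it lay (horizontal distance between thick_gauge and rod below 0.006 m and angle between thick_gauge's own z axis and vertical below 0.04 rad and z of thick_gauge in the frame of stand between 0.0155 and 0.0205 m and contact force between thick_gauge and collar between 2 and 20 N and linear speed of thick_gauge below 0.01 m/s and distance of thin_gauge from where it was at the start of the episode below 0.02 m); the robot touches nothing.
It fails at once if the collar is forced down on the gauge with more than 25 N (contact force between thick_gauge and collar above 25 N).
It fails at once if the thinner gauge is moved by more than 20 mm (distance of thin_gauge from where it was at the start of the episode above 0.02 m).
It also fails if it takes over 72 s, if anything falls off the work surface, if the arm or the gripper's body presses on something with over 40 N, if the wrist force passes 120 N, or if a joint passes its speed limit or range.

ROBOT

A 6-joint arm with a two-finger parallel gripper is mounted at the origin on the work surface; the furniture and walls round the work are solid. World frame = base frame: x ahead of the robot, y to its left, z up, the work surface at z = 0. Lengths are in mm, angles in rad, forces in N, time in s.
With the tool pointing down it reaches from about 350 to 725 mm from the base axis. Payload 4.3 kg.
Tool frame: the origin (TCP) lies on the centre line of the jaws, within the pads' length; the fingertips stand 14 mm ahead of it and the grasp point (between the pads) lies 5 mm behind it; z points along the fingers, y is the line along which they close (so a half turn about z gives the same grasp; the last joint's range is limited). The gripper opens to 85 mm and grips with 20 to 120 N. Pads are 22 mm wide; open, the fingers measure 114 mm over their backs; the gripper's body (76 mm by 85 mm) begins 54 mm behind the grasp point. The pads swing forward as they close: fully open they stand 13 mm farther back than shut.
Start: joints at [-1.371, 0.377, 0.081, 1.274, 0, 1.46], TCP at [175.31, -547.66, 245.329] pointing down, gripper open.
Joint ranges: [-2.72, 2.72], [-0.84, 1.66], [-1.02, 1.22], [-1.77, 2.12], [-1.37, 1.28], [-3.14, 3.14]. Speed limits (rad/s): [2.57, 2.57, 3.14, 3.14, 3.14, 3.14].

INTERFACE

Orientations are given as a rotation vector (axis times angle).
In Python, from bench import r gives the robot as it stands.
- The arm moves only by the tool servo_tool, never from a script. Its argument "moves" is text: rows parted by semicolons, each of 7 numbers parted by spaces: the opening, from -1 (shut) to 1 (fully open), then the shift along the tool's x, y, z in cm, then the turn, a rotation vector about the tool's x, y, z in rad. In form: gripper x y z rx ry rz; .... A call has 1 to 5 rows; each row is the pose to reach, as a shift and turn from the pose commanded when the call began, along the tool's axes at that moment; what a row does not reach only later rows make up. A row lasts 1/12 s, in which the tool goes at most 41.7 mm and 7.16 degrees, less where a joint would pass 70% of its speed; a pose out of reach is approached as far as the arm can. A call with a gripper value outside its range is refused whole. The fingers move at their own pace and stop on an object; "grip_force" is the grip in N (left out, the last holds). Time passes only in rows, so rows that repeat a pose let the fingers close. It gives the time, the measured TCP pose, the force, the opening and the grip force at its end, in the units of the state.
- r.get_obs(): the state, without advancing time (a new reading comes with each control period).
- r.grab_frame(name): name is "side" or "top"; returns a dict with "image" (384x512x3 uint8, red, green, blue), "z_map" (384x512 float32, mm along the optical axis (not along the pixel's ray), 0 where there is no reading), "fx", "fy", "cx", "cy" (pixels), "k1" (the pictures are not rectified: a ray, as slopes to the right and down, at radius r is drawn at 1 + k1 r^2 times it, then the intrinsics apply), "extrinsics" (4x4, takes a point from world to camera coordinates). Camera axes: x right, y down, z forward; pixel columns grow to the right and rows downward; lengths in mm; the calibration is good to about 2 mm. A picture is of the moment at which its call begins.
- r.close_job(): hands the job in; it is judged then, once.
Trained networks look in the newest picture that a camera, given by its name, has taken for a name from the list of things; names that differ only in an ending like _2 or _b are one class to them, and where a whole thing is asked for, a point or a joint stands for the part that bears it (a point fixed in the world has none). Each returns a list of dicts, best first, with "conf" (0 to 1); they miss things now and then, are a little off and sometimes report something else, mostly with a low value. They report only what shows in the picture. A call takes as long as a camera call. They do not tell look-alikes from the thing itself.
- r.spot_in(target, camera): "position" ([column, row] as shares, 0 to 1, of the picture: columns of its width, rows of its height, amid what is visible of it).
- r.masks_of(target, camera): "region" (384x512 bool, what is visible of it) and "position" ([column, row] as shares, 0 to 1, of the picture: columns of its width, rows of its height, amid what is visible of it).
The state is a dict: "time_s": time; "joint_pos": joint angles; "dq": joint speeds; "tau": joint torques, N m; "ee_pos": TCP position; "ee_rot": TCP orientation; "ft_force": force on the tool from outside, world axes, zero at the start; "wrist_torque": the same for the moment, N m; "finger_gap": finger opening in mm; "grasp_force": force on a finger pad.
Only numpy, scipy, OpenCV 4.12 (cv2) and the standard library are available. Lean on these libraries where they do the work, as an engineer would, in place of code of your own. Each camera call takes 0.05 s, during which the arm holds its last target. There are 200 camera calls.

## Working session

There is one attempt and no reset: what is moved stays moved. The work goes in short steps, Python scripts to look and compute and a tool call to move; the robot and the scene stay as the last step left them, time stands still between calls to the robot, and variables do not carry over. Pictures are saved under pics/ and viewed, at most 10 in all, crops included, and the job is handed in when it is done.

Besides the shell and the picture viewer there is one more tool, called after "Emit:" as a command line: name --argument value ..., lists and objects as JSON in quotes. servo_tool: Moves the arm, as the interface text tells. Its arguments: {"type":"object","properties":{"moves":{"type":"string"},"grip_force":{"type":"number"}},"required":["moves"]}

```bash
ls; mkdir -p pics
cat > h.py <<'E'
import numpy as np, cv2
from bench import r
def rays(f):
    h,w=f["z_map"].shape
    K=np.array([[f["fx"],0,f["cx"]],[0,f["fy"],f["cy"]],[0,0,1.]])
    u,v=np.meshgrid(np.arange(w),np.arange(h))
    p=cv2.undistortPoints(np.stack([u,v],-1).reshape(-1,1,2).astype(float),K,np.array([f["k1"],0,0,0.]))
    return p.reshape(h,w,2)
def cloud(f):
    n=rays(f); z=f["z_map"].astype(float)
    P=np.dstack([n*z[...,None],z]); E=np.array(f["extrinsics"])
    W=(P-E[:3,3])@E[:3,:3]; W[z<=0]=np.nan
    return W
def save(f,n): cv2.imwrite("pics/"+n,f["image"][...,::-1])
E
python3 - <<'E'
from h import *
np.set_printoptions(precision=1,suppress=True)
o=r.get_obs(); print(o)
for c in("side","top"):
    f=r.grab_frame(c); save(f,c+"0.png"); W=cloud(f); np.savez("pics/"+c+"0.npz",W=W,im=f["image"]); print(c,f["fx"],f["k1"],np.array(f["extrinsics"]))
    for t in("stand","rod","rod_top","collar","collar_grip","thick_gauge","thick_gauge_grip","thin_gauge"):
        for d in r.masks_of(t,c)[:4]:
            m=d["region"]; p=W[m]; 
            print(t,round(d["conf"],2),np.array(d["position"])*[512,384],m.sum(),np.nanmedian(p,0),np.nanpercentile(p,2,axis=0),np.nanpercentile(p,98,axis=0))
E
```

```text
pics
{'time_s': 0.0, 'joint_pos': array([-1.4,  0.4,  0.1,  1.3,  0. ,  1.5]), 'dq': array([-0., -0., -0., -0., -0.,  0.]), 'tau': array([ -0. , -46.4,  27. ,   0. ,   0. ,   0. ]), 'ee_pos': array([ 175.2, -547. ,  244.3]), 'ee_rot': array([-3.1, -0.5,  0. ]), 'ft_force': array([0.6, 0.7, 0.4]), 'wrist_torque': array([ 0.,  0., -0.]), 'grasp_force': 0.0, 'finger_gap': 85.32826845463242}
side 499.0399441728826 -0.08700126108773033 [[  -0.9   -0.5    0.   442.2]
 [  -0.2    0.4   -0.9  228.4]
 [   0.5   -0.8   -0.4 1173.9]
 [   0.     0.     0.     1. ]]
stand 0.95 [237.9 233.5] 1300 [526.4  75.5  20.5] [462.3 -14.    1.1] [605.7 132.7  24.1]
stand 0.41 [236.3 216.3] 226 [531.8  65.6  63.7] [515.1  40.8  52.8] [560.4  79.4  90.3]
rod 0.85 [239.  214.4] 309 [535.3  61.3  62.7] [515.8  17.3  19.1] [564.7  79.1  96. ]
rod_top 0.52 [237.2 214.3] 276 [534.6  61.7  67.2] [517.8  39.7  28.7] [558.3  78.9  96. ]
collar 0.77 [239.1 217.1] 235 [531.8  65.1  64.9] [515.8  38.3  52.9] [560.2  79.4  90.7]
collar 0.45 [287.2 187.5] 391 [ 544.  -249.9   21.9] [ 493.3 -293.     5.3] [ 614.6 -235.2   
[... 1575 characters left out ...]
 356 [ 558.1 -255.    21.9] [ 495.8 -288.7   11.9] [ 607.3 -236.3   55.4]
thick_gauge 0.72 [295.1 194.1] 414 [ 582.2 -133.9   21.6] [ 517.4 -156.4    0. ] [ 636.9 -114.2   55.2]
thick_gauge 0.64 [379.4 222.4] 417 [ 489.  -387.9   21.6] [ 434.8 -415.7    2.9] [ 543.7 -346.4   54.7]
thick_gauge_grip 0.82 [381.4 225.8] 479 [ 484.3 -385.4   21.2] [ 432.2 -414.    -2.6] [ 544.  -345.3   54.7]
thick_gauge_grip 0.67 [297.1 185.6] 401 [ 585.8 -133.4   21.7] [ 517.7 -156.4    1.7] [ 637.2 -114.1   55.3]
thick_gauge_grip 0.57 [339. 199.] 444 [ 561.6 -256.5   21.4] [ 495.1 -291.1   -1. ] [ 612.8 -236.    55.2]
thin_gauge 0.92 [159.3 186.2] 421 [562.7 277.8  13.9] [493.  262.7  -1.1] [611.5 309.6  46.9]
```

Run:
```python
import cv2,numpy as np
t=cv2.imread("pics/top0.png")[130:280,130:430]; s=cv2.imread("pics/side0.png")[130:300,130:370]
cv2.imwrite("pics/a.png",np.vstack([cv2.resize(t,(600,300)),cv2.resize(s,(423,300)) if 0 else cv2.copyMakeBorder(cv2.resize(s,(424,300)),0,0,0,176,cv2.BORDER_CONSTANT)]))
```

```text
(no output)
```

View pics/a.png

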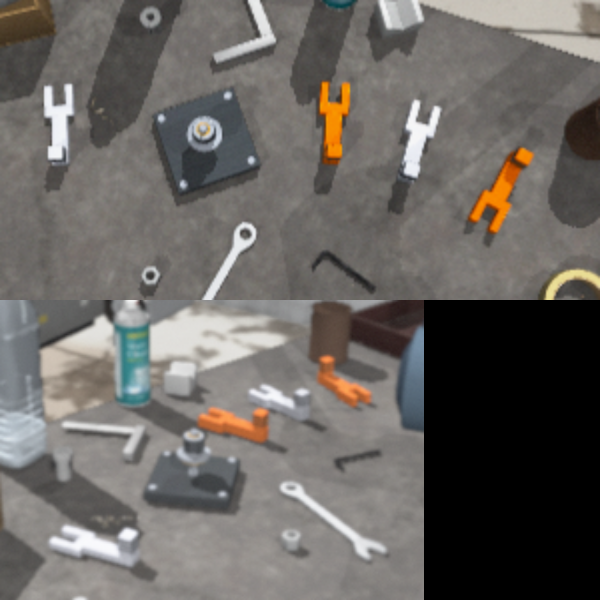

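View pics/top0.png

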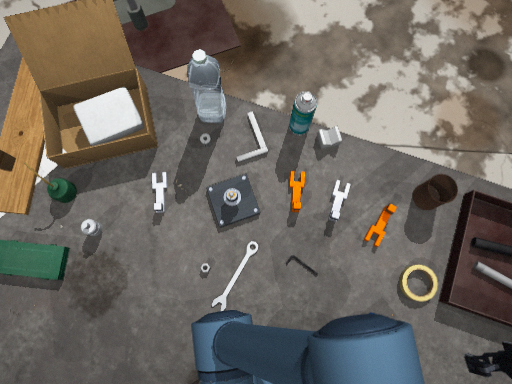

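The upper picture shows the white (aluminium) thick gauge at about (338,200) in the top view. Orange look-alikes are at (297,190) and (381,225), the thin gauge is at (159,192), and the stand with its collar is at (233,198). I'll measure these more closely next.

```bash
cat > m.py <<'E'
from h import *
np.set_printoptions(precision=1,suppress=True)
def near(W,c,rad): return (np.hypot(W[...,0]-c[0],W[...,1]-c[1])<rad)
def gauge(W,c,rad=85,th=20):
    m=near(W,c,rad); z=W[...,2]
    b=W[m&(abs(z)<7)]; bz=np.median(b[:,2])
    p=W[m&(z>bz+th*0.65)&(z<bz+80)]
    mu,ev=cv2.PCACompute(p[:,:2].astype(np.float32),None)[:2]
    blk=p[p[:,2]>bz+th+22]; d=ev[0]; bc=(np.percentile(blk[:,:2],5,axis=0)+np.percentile(blk[:,:2],95,axis=0))/2
    if d@(mu[0]-bc)<0: d=-d
    n=np.array([-d[1],d[0]]); s=(p[:,:2]-mu)@d; l=(p[:,:2]-mu)@n
    fork=p[(p[:,2]<bz+th+5)]
    print("bench",bz,"mid",mu[0],"dir",d,"ang",round(float(np.arctan2(d[1],d[0])),3),"ext",np.percentile(s,[1,99]),np.percentile(l,[1,99]),"fork z",np.median(fork[:,2]),
      "blk",len(blk),bc,np.median(blk[:,2]),np.percentile(blk[:,2],95))
def stand(W,c):
    m=near(W,c,110); z=W[...,2]
    pl=W[m&(z>12)&(z<28)]; bz=np.median(W[m&(abs(z)<7)][:,2])
    rect=cv2.minAreaRect(pl[:,:2].astype(np.float32))
    hi=W[near(W,c,45)&(z>80)]; fl=W[near(W,c,45)&(z>48)&(z<70)]
    top=W[near(W,c,45)&(z>93)]
    print("bench",bz,"plate z",np.median(pl[:,2]),rect,"\n hi",len(hi),hi.mean(0),hi.min(0),hi.max(0),"flange",cv2.minEnclosingCircle(fl[:,:2].astype(np.float32)),np.median(fl[:,2]),"top",len(top),top.mean(0) if len(top) else 0)
    print(np.histogram(W[near(W,c,45)][:,2],bins=np.arange(10,110,4)))
if __name__=="__main__":
    for c in("side","top"):
        W=np.load(f"pics/{c}0.npz")["W"]; print(c); gauge(W,(555,-258)); gauge(W,(560,280),85,12); stand(W,(534,54))
E
python3 m.py
```

```text
side
bench 1.3345953429455832 mid [ 543.2 -254.1] dir [ 1.  -0.3] ang -0.263 ext [-50.9  75.5] [-26.6  19. ] fork z 21.953580573482384 blk 51 [ 504.8 -245.7] 51.81647079981833 56.311885035646796
bench 0.7211623465657646 mid [544.3 278.9] dir [1. 0.] ang 0.035 ext [-52.7  68.9] [-65.7  27.9] fork z 13.657364074380675 blk 92 [501.7 273.8] 44.51927701851945 48.13553177953048
bench 0.8161060448905908 plate z 20.76975735269013 ((539.0360717773438, 56.61658477783203), (130.78134155273438, 135.8377685546875), 23.232690811157227) 
 hi 89 [537.1  59.2  88.6] [523.9  37.1  80.1] [554.3  72.9  98.8] flange ((538.3992919921875, 55.344627380371094), 26.87926483154297) 59.991716893229224 top 14 [539.3  55.5  95.8]
(array([  0,   8, 290,  94,   4,   7,   6,   5,   0,   1,   8,  30,  70,
        18,  14,  13,  18,  16,  18,  26,  23,   9,   3,   0]), array([ 10,  14,  18,  22,  26,  30,  34,  38,  42,  46,  50,  54,  58,
        62,  66,  70,  74,  78,  82,  86,  90,  94,  98, 102, 106]))
top
bench -0.44840899511340154 mid [ 554.1 -259.5] dir [ 1.  -0.3] ang -0.283 ext [-60.1  61.7] [-20.9  21.5] fo
[... 186 characters left out ...]
ork z 13.362586064129818 blk 59 [503.  272.8] 44.427481103927846 48.03087944324207
bench -0.2745293261785408 plate z 19.714861198922215 ((541.0782470703125, 55.440040588378906), (130.97238159179688, 129.26495361328125), 22.733293533325195) 
 hi 103 [539.9  55.4  88.9] [526.1  39.6  80.8] [556.2  70.8  97.9] flange ((541.1653442382812, 55.069114685058594), 26.084976196289062) 58.47779048016193 top 13 [540.4  55.7  95.6]
(array([  1,  94, 290,  56,   1,   0,   0,   0,   0,   0,   0,  50,  70,
         4,   4,   5,   4,   4,  12,  58,  19,  11,   0,   0]), array([ 10,  14,  18,  22,  26,  30,  34,  38,  42,  46,  50,  54,  58,
        62,  66,  70,  74,  78,  82,  86,  90,  94,  98, 102, 106]))
```

```bash
cat > g.py <<'E'
import sys,numpy as np
from scipy.spatial.transform import Rotation as R
from bench import r
np.set_printoptions(precision=3,suppress=True)
def go(x,y,z,ang):
    o=r.get_obs(); A=R.from_rotvec(o["ee_rot"]); p=np.array(o["ee_pos"])
    B=R.from_matrix(np.array([[np.cos(ang),np.sin(ang),0],[np.sin(ang),-np.cos(ang),0],[0,0,-1]]).astype(float))
    d=A.inv().apply(np.array([x,y,z])-p)/10; w=(A.inv()*B).as_rotvec()
    a=A.as_matrix(); print("t",o["time_s"],"p",p,"xang",np.arctan2(a[1,0],a[0,0]).round(3),"tilt",a[2,2].round(5),"q",o["joint_pos"],"F",o["ft_force"],"T",o["wrist_torque"],"gap",round(o["finger_gap"],1),o["grasp_force"])
    print("shift cm",d,"dist",np.linalg.norm(d)*10,"turn",w)
if __name__=="__main__": go(*map(float,sys.argv[1:]))
E
python3 g.py 505 -246 120 -0.28;python3 g.py 505 -246 120 2.86
```

```text
t 0.9 p [ 175.319 -547.671  245.368] xang 0.31 tilt -1.0 q [-1.371  0.377  0.081  1.274 -0.     1.46 ] F [-0.772  0.086 -0.024] T [-0.037  0.016  0.007] gap 85.1 0.0
shift cm [ 40.597 -18.68   12.533] dist 464.124785926977 turn [ 0.   -0.    0.59]
t 0.9 p [ 175.319 -547.671  245.368] xang 0.31 tilt -1.0 q [-1.371  0.377  0.081  1.274 -0.     1.46 ] F [-0.772  0.086 -0.024] T [-0.037  0.016  0.007] gap 85.1 0.0
shift cm [ 40.597 -18.68   12.533] dist 464.124785926977 turn [ 0.    0.   -2.55]
```

Emit:
servo_tool --moves "1 3 -1.4 0.8 0 0 -0.12; 1 6 -2.8 1.6 0 0 -0.24; 1 9 -4.2 2.4 0 0 -0.36; 1 12 -5.6 3.2 0 0 -0.48; 1 15 -7 4 0 0 -0.6"

```text
time_s: 1.32
ee_pos: [297.7, -434.2, 205.1]
ee_rot: [2.818, 1.388, 0.0]
ft_force: [1.1, 0.5, -0.2]
finger_gap: 85.6
grasp_force: 0.0
```

```bash
python3 g.py 505 -246 130 2.86
```

```text
t 1.3167 p [ 297.702 -434.236  205.109] xang 0.915 tilt -1.0 q [-1.09   0.294 -0.143  1.133  0.     1.136] F [ 1.098  0.468 -0.217] T [0.034 0.004 0.002] gap 85.6 0.0
shift cm [27.56   4.953  7.508] dist 289.9081235145518 turn [ 0.     0.001 -1.945]
```

Emit:
servo_tool --moves "1 3 0.5 0.8 0 0 -0.12; 1 6 1 1.6 0 0 -0.24; 1 9 1.6 2.4 0 0 -0.36; 1 12 2.2 3.2 0 0 -0.48; 1 15 2.7 4 0 0 -0.6"

```text
time_s: 1.73
ee_pos: [411.4, -332.5, 165.1]
ee_rot: [2.281, 2.159, -0.0]
ft_force: [1.0, -0.6, -0.1]
finger_gap: 85.5
grasp_force: 0.0
```

Emit:
servo_tool --moves "1 0 0 0 0 0 -0.12; 1 0 0 0 0 0 -0.24; 1 0 0 0 0 0 -0.36; 1 0 0 0 0 0 -0.48; 1 0 0 0 0 0 -0.6"

```text
time_s: 2.15
ee_pos: [410.4, -333.3, 165.3]
ee_rot: [1.541, 2.738, -0.0]
ft_force: [0.5, -0.6, -0.0]
finger_gap: 85.2
grasp_force: 0.0
```

Emit:
servo_tool --moves "1 0 0 0 0 0 -0.12; 1 0 0 0 0 0 -0.24; 1 0 0 0 0 0 -0.36; 1 0 0 0 0 0 -0.48; 1 0 0 0 0 0 -0.6"

```text
time_s: 2.57
ee_pos: [410.3, -333.4, 165.4]
ee_rot: [0.664, 3.07, -0.0]
ft_force: [0.0, -0.5, -0.1]
finger_gap: 85.4
grasp_force: 0.0
```

```bash
python3 g.py 505 -246 130 2.86
```

```text
t 2.5667 p [ 410.284 -333.436  165.388] xang 2.716 tilt -1.0 q [-0.802  0.321 -0.211  1.039 -0.    -0.377] F [ 0.015 -0.532 -0.086] T [ 0.02   0.003 -0.009] gap 85.4 0.0
shift cm [-5.014 11.875  3.539] dist 133.67357539987995 turn [-0.     0.    -0.144]
```

Emit:
servo_tool --moves "1 -1.5 3.6 1.1 0 0 -0.07; 1 -3 7.2 2.2 0 0 -0.144; 1 -4.6 10.8 3.3 0 0 -0.144; 1 -5 11.9 3.5 0 0 -0.144; 1 -5 11.9 3.5 0 0 -0.144"

```text
time_s: 2.98
ee_pos: [506.8, -243.7, 129.3]
ee_rot: [-0.443, -3.109, -0.002]
ft_force: [-0.8, -0.4, -0.0]
finger_gap: 85.4
grasp_force: 0.0
```

```bash
python3 g.py 505 -246 39 2.86
python3 - <<'E'
from h import *
f=r.grab_frame("top"); g=r.grab_frame("side")
a=cv2.resize(f["image"][130:280,250:450],(533,400))[...,::-1]; b=cv2.resize(g["image"][120:270,210:410],(533,400))[...,::-1]
cv2.imwrite("pics/b.png",cv2.resize(np.hstack([a,b]),(800,300)))
E
```

```text
t 2.9833 p [ 506.774 -243.736  129.265] xang 2.858 tilt -1.0 q [-0.561  0.412 -0.174  0.986  0.001 -0.278] F [-0.803 -0.441 -0.006] T [-0.     0.035  0.017] gap 85.4 0.0
shift cm [ 0.096 -0.276  9.026] dist 90.31086301259491 turn [ 0.001 -0.001 -0.002]
```

View pics/b.png

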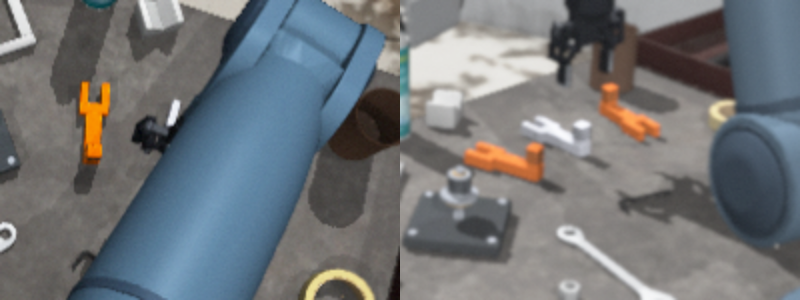

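The picture shows the open gripper above the white gauge, clear of both orange ones. I'll descend and grip.

Emit:
servo_tool --moves "1 0.1 -0.3 2.5 0 0 0; 1 0.1 -0.3 5 0 0 0; 1 0.1 -0.3 7 0 0 0; 1 0.1 -0.3 8.5 0 0 0; 1 0.1 -0.3 9.0 0 0 0"

```text
time_s: 3.5
ee_pos: [501.1, -249.4, 38.4]
ee_rot: [-0.454, -3.105, -0.001]
ft_force: [0.1, 1.5, 0.8]
finger_gap: 85.6
grasp_force: 0.0
```

Emit:
servo_tool --moves "-0.5 0 0 0 0 0 0; -1 0 0 0 0 0 0; -1 0 0 0 0 0 0; -1 0 0 0 0 0 0; -1 0 0 0 0 0 0" --grip_force 60

```text
time_s: 3.92
ee_pos: [504.4, -249.5, 41.5]
ee_rot: [0.45, 3.107, -0.002]
ft_force: [0.5, 0.0, -0.3]
finger_gap: 25.6
grasp_force: 0.0
```

Emit:
servo_tool --moves "-1 0 0 0 0 0 0; -1 0 0 0 0 0 0; -1 0 0 0 0 0 0; -1 0 0 0 0 0 0; -1 0 0 0 0 0 0"

```text
time_s: 4.33
ee_pos: [504.5, -249.3, 41.5]
ee_rot: [0.45, 3.107, -0.002]
ft_force: [-1.3, 0.6, 6.0]
finger_gap: 21.1
grasp_force: 59.3
```

```bash
python3 g.py 505 -246 39 2.86
```

```text
t 4.3333 p [ 504.547 -249.334   41.53 ] xang 2.854 tilt -1.0 q [-0.572  0.495 -0.295  0.778 -0.    -0.284] F [-1.271  0.599  6.008] T [ 0.03   0.17  -0.054] gap 21.1 59.335861802101135
shift cm [0.052 0.333 0.253] dist 4.210064988668247 turn [-0.001  0.002 -0.006]
```

Emit:
servo_tool --moves "-1 0 0 -1 0 0 0; -1 0 0 -3 0 0 0; -1 0 0 -5.5 0 0 0; -1 0 0 -8 0 0 0; -1 0 0 -9 0 0 0"

```text
time_s: 4.75
ee_pos: [504.7, -249.5, 133.6]
ee_rot: [0.45, 3.106, -0.003]
ft_force: [0.9, 0.1, -2.0]
finger_gap: 20.8
grasp_force: 59.1
```

Emit:
servo_tool --moves "-1 2.5 0 0 0 0 -0.05; -1 5 0 0 0 0 -0.1; -1 8 -0.5 0 0 0 -0.2; -1 10 -1.5 0 0 0 -0.3; -1 10.5 -3 0 0 0 -0.38"

```text
time_s: 5.17
ee_pos: [389.9, -244.5, 129.0]
ee_rot: [0.154, -3.133, -0.007]
ft_force: [0.2, 0.3, -3.1]
finger_gap: 21.1
grasp_force: 59.0
```

```bash
python3 g.py 391 40 130 3.2416
```

```text
t 5.1667 p [ 389.873 -244.478  128.991] xang -3.044 tilt -0.99998 q [-0.698  0.228 -0.441  0.908 -0.    -0.796] F [ 0.178  0.333 -3.078] T [0.003 0.139 0.036] gap 21.1 59.027432799339294
shift cm [-2.896 28.3    0.014] dist 284.48248685963574 turn [ 0.005 -0.005 -0.002]
```

Emit:
servo_tool --moves "-1 0 3 0 0 0 0; -1 0 6.5 0 0 0 0; -1 0 10 0 0 0 0; -1 0 13.5 0 0 0 0; -1 0 16 0 0 0 0"

```text
time_s: 5.58
ee_pos: [377.7, -85.9, 129.6]
ee_rot: [0.145, -3.136, -0.003]
ft_force: [0.6, 0.2, -1.8]
finger_gap: 21.2
grasp_force: 60.2
```

Emit:
servo_tool --moves "-1 -0.5 3 0 0 0 0; -1 -1.5 6.5 0 0 0 0; -1 -2.5 10 0 0 0 0; -1 -2.9 12.3 0 0 0 0; -1 -2.9 12.3 0 0 0 0"

```text
time_s: 6.0
ee_pos: [396.6, 40.3, 129.9]
ee_rot: [0.154, -3.137, -0.004]
ft_force: [-0.2, -0.1, -3.1]
finger_gap: 20.9
grasp_force: 60.4
```

Emit:
servo_tool --moves "-1 0 0 2 0 0 0; -1 0 0 4 0 0 0; -1 0 0 5.5 0 0 0; -1 0 0 6.2 0 0 0; -1 0 0 6.2 0 0 0"

```text
time_s: 6.42
ee_pos: [395.0, 36.4, 66.6]
ee_rot: [0.144, -3.134, -0.0]
ft_force: [-0.4, 0.1, -1.9]
finger_gap: 21.0
grasp_force: 60.3
```

```bash
python3 g.py 391 40.4 62.5 3.2416;  python3 - <<'E'
from h import *
f=r.grab_frame("top"); g=r.grab_frame("side")
np.savez("pics/1.npz",t=cloud(f),s=cloud(g))
a=cv2.resize(f["image"][150:270,180:300],(400,400),interpolation=2)[...,::-1]; b=cv2.resize(g["image"][160:280,180:300],(400,400),interpolation=2)[...,::-1]
cv2.imwrite("pics/c.png",np.hstack([a,b]))
E
```

```text
t 6.4167 p [395.046  36.394  66.599] xang -3.05 tilt -0.99999 q [-0.068  0.185 -0.689  0.701 -0.    -0.16 ] F [-0.438  0.15  -1.894] T [-0.041  0.128  0.003] gap 21.0 60.321089029312134
shift cm [0.364 0.436 0.412] dist 7.015972321256708 turn [ 0.    -0.004 -0.008]
```

View pics/c.png

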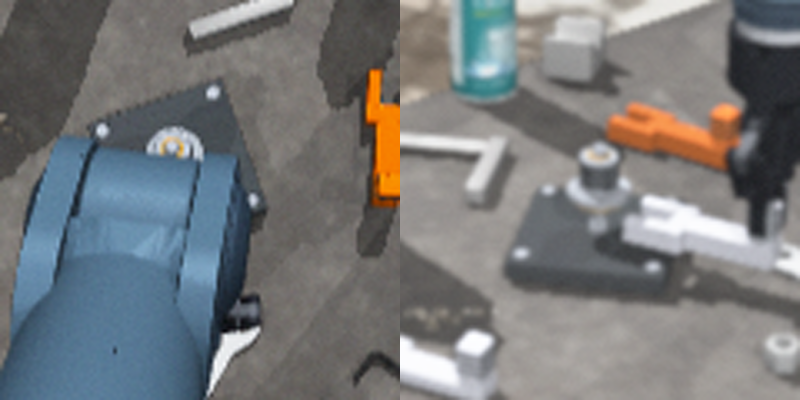

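Right half shows the fork level in front of the rod (rod at about (597,220)), just above the plate, and the arm hides it from above. I'll check the lateral alignment in the side cloud.

```bash
python3 g.py 391 40.4 62.5 3.2416
python3 - <<'E'
from h import *
np.set_printoptions(precision=1,suppress=True)
o=r.get_obs(); p=np.array(o["ee_pos"]); a=0.0916; d=np.array([np.cos(a),np.sin(a)]); n=np.array([-d[1],d[0]])
W=np.load("pics/1.npz")["s"]; P=W.reshape(-1,3); P=P[~np.isnan(P[:,0])]
s=(P[:,:2]-p[:2])@d; l=(P[:,:2]-p[:2])@n
print("z hist",np.histogram(P[(s>20)&(s<110)&(abs(l)<40)][:,2],bins=np.arange(-4,70,3)))
m=(abs(P[:,2]-46.)<4)&(abs(l)<45)
for lo in range(-10,125,6):
    k=m&(s>=lo)&(s<lo+6); 
    if k.sum()>2: print(lo,k.sum(),l[k].min(),l[k].max(),np.median(P[k,2]))
c=np.array([539.,55.]); print("rod rel (s,l)",(c-p[:2])@d,(c-p[:2])@n)
E
```

```text
t 6.5167 p [397.085  36.342  68.424] xang -3.05 tilt -1.0 q [-0.068  0.183 -0.686  0.702 -0.    -0.16 ] F [ 0.648 -0.582 -2.321] T [-0.03   0.08  -0.044] gap 20.9 60.322548151016235
shift cm [0.568 0.46  0.593] dist 9.411908657295458 turn [-0.    -0.001 -0.008]
z hist (array([ 28, 211,  58,   0,   5,   0,   4,  29,  54,   8,   5,  21,  33,
        38,  42,  42,  57, 142,  32,   0,   0,   0,   0,   0]), array([-4, -1,  2,  5,  8, 11, 14, 17, 20, 23, 26, 29, 32, 35, 38, 41, 44,
       47, 50, 53, 56, 59, 62, 65, 68]))
-10 8 -4.561206241673059 11.844833832976148 47.16299768429876
-4 6 8.02457593956987 17.12888330615346 45.57446591676619
2 5 6.992477214602744 13.823439285569904 44.75461503485239
8 8 6.838893947122826 12.73379253029576 45.041099954993896
14 9 -0.7582471310156388 13.75372459938764 48.13728409284164
20 15 -13.161426135008204 13.449842269411748 47.648282294695605
26 12 -11.027457718667465 12.778887809199016 48.09890960873089
32 17 -11.762601613120092 14.429495886782245 47.64383951095108
38 7 -6.474166964442749 14.475257356721626 47.346384754213744
44 14 -12.316648415075147 14.256081666798421 47.64359367898123
50 11 -13.772054492178317 14.511474588713192 47.93721466428816
56 15 -8.885028241648103 13.12775033347103 47.74633502568984
62 22 -16.16076897518178 25.94515746869217 48.05463509565644
68 22 -22.123390651900735 23.94426138038649 47.69367839430353
74 17 -12.83053043305592 23.31811617192417 48.05885548319321
80 16 -18.7000626286118 23.9965168093076 47.10336148102848
86 14 -18.380717427542304 25.33363992102313 45.95435905114688
92 15 -22.19177545834513 25.065069691282872 47.59140871948916
98 16 -12.590617858041801 23.53490350538521 46.04744158111138
104 17 -23.81831670373698 25.732907032643595 47.353652623085566
110 6 -11.526105895929856 23.720545591829435 47.669072643189025
rod rel (s,l) 143.02671598624178 5.598252750636652
```

Emit:
servo_tool --moves "-1 0 0.25 0.2 0 0 0; -1 0 0.5 0.5 0 0 -0.004; -1 0 0.5 0.5 0 0 -0.008; -1 0 0.5 0.5 0 0 -0.008; -1 0 0.5 0.5 0 0 -0.008"

```text
time_s: 6.93
ee_pos: [397.0, 41.6, 63.5]
ee_rot: [-0.158, 3.137, -0.0]
ft_force: [0.1, 0.2, -3.2]
finger_gap: 21.0
grasp_force: 60.3
```

```bash
python3 g.py 450 46.5 63 3.233;sleep 0;  python3 g.py 450 46.5 63 3.233
```

```text
t 6.9333 p [397.007  41.645  63.537] xang -3.041 tilt -1.0 q [-0.055  0.19  -0.693  0.687 -0.    -0.155] F [ 0.105  0.165 -3.24 ] T [ 0.026  0.149 -0.004] gap 21.0 60.30677318572998
shift cm [-5.321 -0.048  0.056] dist 53.21721455458015 turn [-0.     0.001  0.009]
t 6.9333 p [397.007  41.645  63.537] xang -3.041 tilt -1.0 q [-0.055  0.19  -0.693  0.687 -0.    -0.155] F [ 0.105  0.165 -3.24 ] T [ 0.026  0.149 -0.004] gap 21.0 60.30677318572998
shift cm [-5.321 -0.048  0.056] dist 53.21721455458015 turn [-0.     0.001  0.009]
```

Emit:
servo_tool --moves "-1 -1.2 -0.05 0 0 0 0; -1 -2.4 -0.05 0 0 0 0; -1 -3.4 -0.05 0 0 0 0; -1 -4.2 -0.05 0 0 0 0; -1 -4.7 -0.05 0 0 0 0"

```text
time_s: 7.35
ee_pos: [445.0, 45.8, 63.5]
ee_rot: [-0.157, 3.137, -0.0]
ft_force: [0.2, -0.5, -2.5]
finger_gap: 20.7
grasp_force: 60.3
```

Emit:
servo_tool --moves "-1 -0.1 0 0 0 0 0; -1 -0.2 0 0 0 0 0; -1 -0.3 0 0 0 0 0; -1 -0.4 0 0 0 0 0; -1 -0.4 0 0 0 0 0"

```text
time_s: 7.77
ee_pos: [447.3, 46.2, 63.2]
ee_rot: [0.157, -3.137, 0.0]
ft_force: [-0.5, -0.7, -3.0]
finger_gap: 20.7
grasp_force: 60.3
```

```bash
python3 g.py 452.5 47 63 3.2422
```

```text
t 7.7667 p [447.328  46.202  63.241] xang -3.041 tilt -1.0 q [-0.038  0.28  -0.57   0.721 -0.    -0.138] F [-0.535 -0.687 -2.995] T [0.033 0.114 0.05 ] gap 20.7 60.29206037521362
shift cm [-0.523  0.028  0.024] dist 5.238676756531108 turn [-0. -0. -0.]
```

Emit:
servo_tool --moves "-1 -0.1 0 0 0 0 0; -1 -0.2 0 0 0 0 0; -1 -0.3 0 0 0 0 0; -1 -0.3 0 0 0 0 0; -1 -0.3 0 0 0 0 0"

```text
time_s: 8.18
ee_pos: [450.7, 46.5, 63.3]
ee_rot: [-0.157, 3.137, -0.0]
ft_force: [0.3, -0.2, -3.1]
finger_gap: 20.8
grasp_force: 60.3
```

Emit:
servo_tool --moves "-1 -0.05 0 0 0 0 0; -1 -0.1 0 0 0 0 0; -1 -0.15 0 0 0 0 0; -1 -0.15 0 0 0 0 0; -1 -0.15 0 0 0 0 0"

```text
time_s: 8.6
ee_pos: [452.1, 46.6, 63.3]
ee_rot: [-0.157, 3.138, -0.0]
ft_force: [0.3, -0.9, -1.9]
finger_gap: 20.6
grasp_force: 60.3
```

Emit:
servo_tool --moves "-1 -0.05 0 0 0 0 0; -1 -0.1 0 0 0 0 0; -1 -0.15 0 0 0 0 0; -1 -0.15 0 0 0 0 0; -1 -0.15 0 0 0 0 0"

```text
time_s: 9.02
ee_pos: [453.0, 46.8, 63.1]
ee_rot: [0.157, -3.137, 0.0]
ft_force: [-1.9, -1.0, -1.4]
finger_gap: 20.9
grasp_force: 60.4
```

Emit:
servo_tool --moves "-1 -0.05 0 0 0 0 0; -1 -0.1 0 0 0 0 0; -1 -0.1 0 0 0 0 0; -1 -0.1 0 0 0 0 0"

```text
time_s: 9.35
ee_pos: [453.1, 46.8, 62.9]
ee_rot: [0.157, -3.135, 0.0]
ft_force: [-5.6, -0.8, 0.2]
finger_gap: 21.1
grasp_force: 60.7
```

```bash
python3 g.py 452.5 47 63 3.2422
```

```text
t 9.35 p [453.066  46.826  62.879] xang -3.041 tilt -1.0 q [-0.036  0.292 -0.554  0.728 -0.001 -0.136] F [-5.557 -0.8    0.21 ] T [-0.13   1.031 -0.042] gap 21.1 60.73551893234253
shift cm [ 0.055  0.023 -0.012] dist 0.6044787810371967 turn [-0.    -0.003 -0.   ]
```

Emit:
servo_tool --moves "-1 0.1 0 0 0 0 0; -1 0.25 0 0.1 0 0 0; -1 0.25 0 0.2 0 0 0; -1 0.25 0 0.25 0 0 0; -1 0.25 0 0.25 0 0 0"

```text
time_s: 9.77
ee_pos: [452.8, 46.7, 60.9]
ee_rot: [-0.157, 3.136, -0.0]
ft_force: [-0.3, 0.4, -3.0]
finger_gap: 20.7
grasp_force: 60.4
```

Emit:
servo_tool --moves "-1 0 0 0.05 0 0 0; -1 0 0 0.08 0 0 0; -1 0 0 0.1 0 0 0; -1 0 0 0.1 0 0 0"

```text
time_s: 10.1
ee_pos: [452.4, 46.6, 59.8]
ee_rot: [-0.157, 3.137, -0.0]
ft_force: [0.1, -0.2, -2.6]
finger_gap: 20.6
grasp_force: 60.4
```

```bash
python3 g.py 452.5 47 59.5 3.2422
```

```text
t 10.1 p [452.398  46.647  59.839] xang -3.041 tilt -1.0 q [-0.037  0.292 -0.563  0.715 -0.    -0.137] F [ 0.118 -0.246 -2.557] T [-0.06   0.129  0.031] gap 20.6 60.41176199913025
shift cm [-0.014  0.034  0.034] dist 0.4997934989066287 turn [-0.     0.001 -0.   ]
```

Emit:
servo_tool --moves "-1 0 0 0.03 0 0 0; -1 0 0 0.06 0 0 0; -1 0 0 0.06 0 0 0; -1 0 0 0.06 0 0 0"

```text
time_s: 10.43
ee_pos: [452.3, 46.7, 59.6]
ee_rot: [-0.157, 3.137, -0.0]
ft_force: [-2.0, -0.9, 2.8]
finger_gap: 20.8
grasp_force: 61.1
```

Emit:
servo_tool --moves "-1 0 0 0.03 0 0 0; -1 0 0 0.06 0 0 0; -1 0 0 0.06 0 0 0; -1 0 0 0.06 0 0 0"

```text
time_s: 10.77
ee_pos: [452.2, 46.7, 59.5]
ee_rot: [-0.157, 3.137, -0.0]
ft_force: [-4.4, -0.4, 9.8]
finger_gap: 20.7
grasp_force: 62.1
```

Emit:
servo_tool --moves "-1 0 0 -0.05 0 0 0; -0.3 0 0 -0.05 0 0 0; 0.3 0 0 -0.05 0 0 0; 0.6 0 0 -0.05 0 0 0; 0.6 0 0 -0.05 0 0 0"

```text
time_s: 11.18
ee_pos: [452.2, 46.6, 59.0]
ee_rot: [-0.157, 3.137, -0.0]
ft_force: [-1.1, -0.2, -0.4]
finger_gap: 65.1
grasp_force: 0.0
```

Emit:
servo_tool --moves "0.6 0 0 0 0 0 0; 0.6 0 0 -1 0 0 0; 0.6 0 0 -4 0 0 0; 0.6 0 0 -8 0 0 0; 0.6 0 0 -10 0 0 0"

```text
time_s: 11.6
ee_pos: [453.2, 46.6, 162.3]
ee_rot: [-0.157, 3.135, -0.001]
ft_force: [1.8, 0.7, -0.4]
finger_gap: 68.4
grasp_force: 0.0
```

```bash
python3 g.py 453 47 160 3.2422;  python3 - <<'E'
from h import *
f=r.grab_frame("top"); g=r.grab_frame("side")
np.savez("pics/2.npz",t=cloud(f),s=cloud(g))
a=cv2.resize(f["image"][150:270,180:300],(400,400),interpolation=2)[...,::-1]; b=cv2.resize(g["image"][170:270,190:290],(400,400),interpolation=2)[...,::-1]
cv2.imwrite("pics/d.png",np.hstack([a,b]))
E
```

```text
t 11.6 p [453.216  46.635 162.334] xang -3.041 tilt -1.0 q [-0.037  0.182 -0.406  0.98  -0.    -0.137] F [ 1.812  0.728 -0.435] T [-0.006 -0.05  -0.04 ] gap 68.4 0.0
shift cm [0.019 0.039 0.233] dist 2.3725560273009054 turn [-0.001  0.003 -0.   ]
```

View pics/d.png

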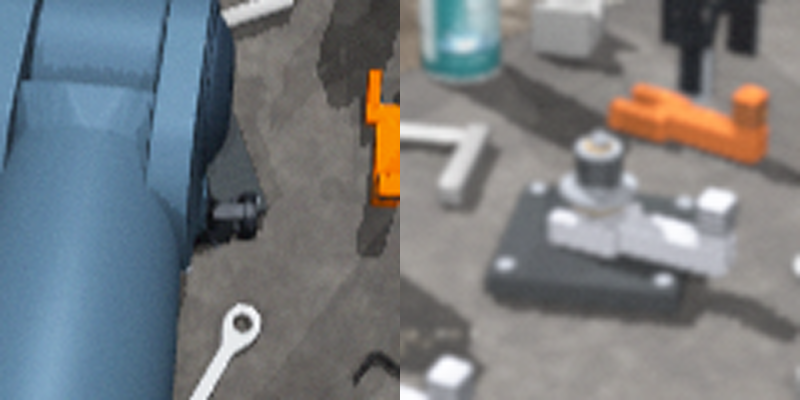

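The right half shows the gauge flat on the plate with its fork round the rod (600,215), beneath the collar and its brass ring. Next I'll move over the collar and pre-wind the wrist.

Emit:
servo_tool --moves "0.6 -3 0 0 0 0 0; 0.6 -6 0 0 0 0 0; 0.6 -8.7 0 0 0 0 0; 0.6 -8.7 0 0 0 0 -0.12; 0.6 -8.7 0 0 0 0 -0.24"

```text
time_s: 12.12
ee_pos: [539.6, 55.4, 157.4]
ee_rot: [0.541, -3.094, -0.0]
ft_force: [-0.3, -0.1, -0.3]
finger_gap: 68.6
grasp_force: 0.0
```

Emit:
servo_tool --moves "0.6 0 0 0 0 0 -0.12; 0.6 0 0 0 0 0 -0.24; 0.6 0 0 0 0 0 -0.36; 0.6 0 0 0 0 0 -0.48; 0.6 0 0 0 0 0 -0.6"

```text
time_s: 12.53
ee_pos: [537.9, 55.4, 157.6]
ee_rot: [1.43, -2.795, -0.001]
ft_force: [1.0, -0.8, 0.3]
finger_gap: 68.7
grasp_force: 0.0
```

Emit:
servo_tool --moves "0.6 0 0 0 0 0 -0.12; 0.6 0 0 0 0 0 -0.24; 0.6 0 0 0 0 0 -0.36; 0.6 0 0 0 0 0 -0.48; 0.6 0 0 0 0 0 -0.6"

```text
time_s: 12.95
ee_pos: [537.9, 55.4, 157.6]
ee_rot: [2.193, -2.248, -0.002]
ft_force: [-0.4, -0.2, 0.3]
finger_gap: 68.6
grasp_force: 0.0
```

Emit:
servo_tool --moves "0.6 0 0 0 0 0 -0.12; 0.6 0 0 0 0 0 -0.24; 0.6 0 0 0 0 0 -0.36; 0.6 0 0 0 0 0 -0.48; 0.6 0 0 0 0 0 -0.6"

```text
time_s: 13.37
ee_pos: [537.9, 55.4, 157.6]
ee_rot: [2.76, -1.499, -0.003]
ft_force: [0.5, -0.4, 0.1]
finger_gap: 68.3
grasp_force: 0.0
```

Emit:
servo_tool --moves "0.6 0 0 0 0 0 -0.12; 0.6 0 0 0 0 0 -0.24; 0.6 0 0 0 0 0 -0.36; 0.6 0 0 0 0 0 -0.48; 0.6 0 0 0 0 0 -0.6"

```text
time_s: 13.78
ee_pos: [537.9, 55.4, 157.6]
ee_rot: [3.08, -0.617, -0.003]
ft_force: [0.0, -0.4, 0.6]
finger_gap: 68.6
grasp_force: 0.0
```

```bash
python3 g.py 539.8 55.4 76 0
```

```text
t 13.7833 p [537.886  55.379 157.619] xang -0.395 tilt -1.0 q [-0.015  0.352 -0.188  1.033 -0.    -2.761] F [ 0.028 -0.429  0.63 ] T [-0.023  0.022 -0.01 ] gap 68.6 0.0
shift cm [ 0.191 -0.083  8.162] dist 81.64166858861788 turn [ 0.     0.002 -0.395]
```

Emit:
servo_tool --moves "0.6 0.2 -0.1 2 0 0 0; 0.6 0.2 -0.1 4 0 0 0; 0.6 0.2 -0.1 6 0 0 0; 0.6 0.2 -0.1 7.5 0 0 0; 0.6 0.2 -0.1 8.1 0 0 0"

```text
time_s: 14.2
ee_pos: [538.2, 55.5, 74.5]
ee_rot: [3.077, -0.626, -0.009]
ft_force: [0.2, 0.1, 0.1]
finger_gap: 68.1
grasp_force: 0.0
```

Emit:
servo_tool --moves "0.6 0 0 0 0 0 0; 0.6 0 0 0 0 0 0; 0.6 0 0 0 0 0 0"

```text
time_s: 14.45
ee_pos: [541.5, 55.5, 78.8]
ee_rot: [-3.078, 0.626, -0.002]
ft_force: [0.0, -0.4, 1.3]
finger_gap: 68.1
grasp_force: 0.0
```

```bash
python3 g.py 539.7 55.5 76 -0.395
```

```text
t 14.45 p [541.544  55.49   78.819] xang -0.401 tilt -1.0 q [-0.014  0.424 -0.301  0.845 -0.    -2.755] F [ 0.022 -0.371  1.268] T [-0.019  0.084  0.071] gap 68.1 0.0
shift cm [-0.17   0.071  0.282] dist 3.368377195115504 turn [-0.    -0.001 -0.006]
```

Emit:
servo_tool --moves "0.6 -0.17 0.07 0.25 0 0 0; 0.4 -0.17 0.07 0.25 0 0 0; 0 -0.17 0.07 0.25 0 0 0; -0.3 -0.17 0.07 0.25 0 0 0; -0.3 -0.17 0.07 0.25 0 0 0" --grip_force 40

```text
time_s: 14.87
ee_pos: [539.1, 55.0, 76.1]
ee_rot: [3.077, -0.626, 0.001]
ft_force: [-1.6, -1.5, 4.5]
finger_gap: 30.4
grasp_force: 19.2
```

Emit:
servo_tool --moves "-1 0 0 0 0 0 0; -1 0 0 0 0 0 0; -1 0 0 0 0 0 0; -1 0 0 0 0 0 0; -1 0 0 0 0 0 0"

```text
time_s: 15.28
ee_pos: [539.1, 55.0, 76.2]
ee_rot: [3.077, -0.626, 0.001]
ft_force: [-2.3, -1.8, 5.2]
finger_gap: 29.9
grasp_force: 39.1
```

```bash
python3 g.py 539.7 55.5 76 -0.395
```

```text
t 15.2833 p [539.072  55.004  76.19 ] xang -0.402 tilt -1.0 q [-0.015  0.423 -0.311  0.837 -0.001 -2.755] F [-2.281 -1.794  5.188] T [-0.411  0.517  0.012] gap 29.9 39.12354826927185
shift cm [ 0.038 -0.07   0.019] dist 0.8221615121788515 turn [ 0.001 -0.001 -0.007]
```

Emit:
servo_tool --moves "-1 0 0 0.034 0 0 0.12; -1 0 0 0.069 0 0 0.24; -1 0 0 0.103 0 0 0.36; -1 0 0 0.137 0 0 0.48; -1 0 0 0.172 0 0 0.6"

```text
time_s: 15.7
ee_pos: [539.7, 55.7, 74.5]
ee_rot: [-2.751, 1.516, -0.002]
ft_force: [-0.1, -0.1, 3.4]
finger_gap: 29.6
grasp_force: 39.1
```

```bash
cat > t.py <<'E'
import numpy as np
from bench import r
np.set_printoptions(precision=3,suppress=True)
o=r.get_obs(); print(o["time_s"],"p",o["ee_pos"],"q6",o["joint_pos"][5],"F",o["ft_force"],"T",o["wrist_torque"],"tau6",o["tau"][5],o["grasp_force"])
E
python3 t.py
```

```text
15.7 p [539.674  55.668  74.507] q6 -2.1486970523190787 F [-0.114 -0.137  3.386] T [ 0.028  0.134 -0.003] tau6 -1.1706405133008957 39.11760628223419
```

Emit:
servo_tool --moves "-1 0 0 0.034 0 0 0.12; -1 0 0 0.069 0 0 0.24; -1 0 0 0.103 0 0 0.36; -1 0 0 0.137 0 0 0.48; -1 0 0 0.172 0 0 0.6"

```text
time_s: 16.12
ee_pos: [540.5, 55.9, 72.8]
ee_rot: [-2.179, 2.259, -0.002]
ft_force: [1.7, 0.0, 1.7]
finger_gap: 29.9
grasp_force: 39.3
```

```bash
python3 t.py
```

```text
16.1167 p [540.547  55.864  72.832] q6 -1.5487424328288073 F [1.737 0.045 1.71 ] T [ 0.079 -0.297  0.021] tau6 -1.161242388188839 39.28674101829529
```

Emit:
servo_tool --moves "-1 0 0 0.034 0 0 0.12; -1 0 0 0.069 0 0 0.24; -1 0 0 0.103 0 0 0.36; -1 0 0 0.137 0 0 0.48; -1 0 0 0.16 0 0 0.56" --grip_force 25

```text
time_s: 16.53
ee_pos: [541.3, 55.6, 71.3]
ee_rot: [-1.47, 2.772, -0.003]
ft_force: [2.8, -1.5, 0.1]
finger_gap: 29.8
grasp_force: 39.1
```

```bash
python3 t.py
python3 - <<'E'
from h import *
g=r.grab_frame("side")
cv2.imwrite("pics/e.png",cv2.resize(g["image"][190:245,205:275],(763,600),interpolation=2)[...,::-1])
E
python3 t.py
```

```text
16.5333 p [541.337  55.618  71.281] q6 -0.989410947382773 F [ 2.823 -1.522  0.117] T [-0.131 -0.665  0.022] tau6 -0.5069843307137489 39.08150911331177
16.5833 p [541.363  55.604  71.265] q6 -0.9881357082230471 F [4.11  0.002 1.025] T [-0.069 -0.705 -0.053] tau6 0.2837319765239954 39.089648723602295
```

View pics/e.png

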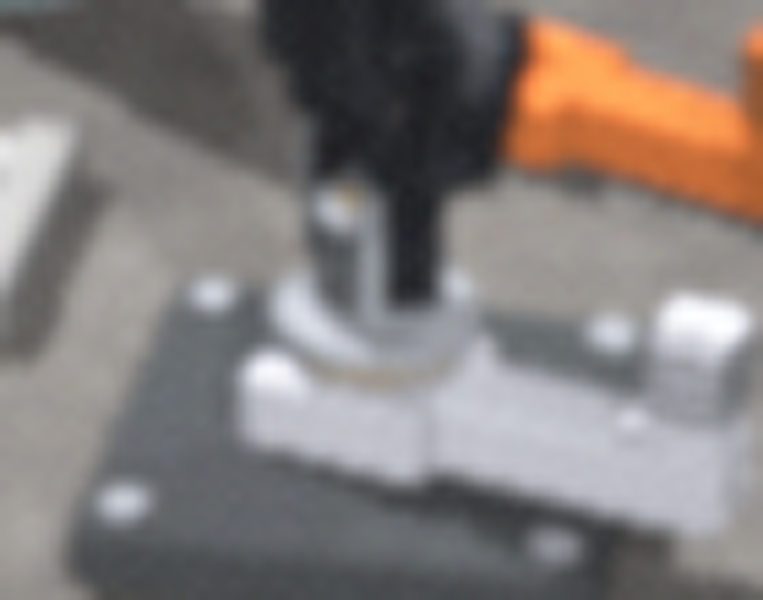

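The picture shows the flange and brass ring (380,378) low over the fork, with little or no gap left. From here I'll use small steps with averaged torque readings.

```bash
cat > t.py <<'E'
import numpy as np
from bench import r
np.set_printoptions(precision=3,suppress=True)
L=[r.get_obs()]
for i in range(5): r.grab_frame("side"); L.append(r.get_obs())
o=L[-1]; T=np.array([x["wrist_torque"][2] for x in L])
print(round(o["time_s"],2),"p",o["ee_pos"],"q6",round(o["joint_pos"][5],3),"F",o["ft_force"],"Tz",T,"mean",T[1:].mean().round(3),"grip",round(o["grasp_force"],1))
E
python3 t.py
```

```text
16.83 p [541.282  55.586  71.31 ] q6 -0.997 F [ 6.099 -0.089 -0.112] Tz [-0.053 -0.038 -0.07  -0.017 -0.043 -0.045] mean -0.043 grip 39.1
```

Emit:
servo_tool --moves "-1 0 0 0.014 0 0 0.05; -1 0 0 0.029 0 0 0.1; -1 0 0 0.029 0 0 0.1"

```text
time_s: 17.08
ee_pos: [541.4, 55.5, 71.0]
ee_rot: [-1.337, 2.838, -0.003]
ft_force: [5.9, -0.0, -1.0]
finger_gap: 29.9
grasp_force: 39.0
```

```bash
python3 t.py
```

```text
17.33 p [541.394  55.519  71.015] q6 -0.897 F [ 5.663  0.31  -0.448] Tz [-0.021 -0.004 -0.045 -0.038 -0.064 -0.005] mean -0.031 grip 39.0
```

Run:
```python
from h import *
np.set_printoptions(precision=1,suppress=True)
for i in range(1):
    f=r.grab_frame("side"); W=cloud(f); P=W.reshape(-1,3); P=P[~np.isnan(P[:,0])]
    d=np.hypot(P[:,0]-539,P[:,1]-56); a=0.1; s=(P[:,0]-539)*np.cos(a)+(P[:,1]-56)*np.sin(a); l=-(P[:,0]-539)*np.sin(a)+(P[:,1]-56)*np.cos(a)
    print("flange",np.histogram(P[(d<26)&(d>17)&(P[:,2]>35)][:,2],bins=np.arange(35,70,1.5)))
    k=(s<-32)&(s>-75)&(abs(l)<10); print("gauge",np.histogram(P[k][:,2],bins=np.arange(30,50,1.)))
    k=(d>35)&(d<60)&(abs(l)>28); print("plate",np.histogram(P[k][:,2],bins=np.arange(14,28,1.)))
```

```text
flange (array([ 6,  3, 11, 13, 13,  9,  2,  5,  0,  9, 10, 12, 22, 17,  8,  0,  1,
        1,  7,  0,  3,  3,  4]), array([35. , 36.5, 38. , 39.5, 41. , 42.5, 44. , 45.5, 47. , 48.5, 50. ,
       51.5, 53. , 54.5, 56. , 57.5, 59. , 60.5, 62. , 63.5, 65. , 66.5,
       68. , 69.5]))
gauge (array([ 2,  4,  3,  2,  2,  1,  3,  4,  3,  9, 13, 15, 11,  1,  2,  1,  0,
        0,  0]), array([30., 31., 32., 33., 34., 35., 36., 37., 38., 39., 40., 41., 42.,
       43., 44., 45., 46., 47., 48., 49.]))
plate (array([ 1,  1,  0,  1, 10, 34, 50, 42, 39, 11,  3,  0,  0]), array([14., 15., 16., 17., 18., 19., 20., 21., 22., 23., 24., 25., 26.,
       27.]))
```

Emit:
servo_tool --moves "-1 0 0 0.014 0 0 0.05; -1 0 0 0.029 0 0 0.1; -1 0 0 0.029 0 0 0.1"

```text
time_s: 17.63
ee_pos: [541.5, 55.4, 70.7]
ee_rot: [-1.193, 2.902, -0.003]
ft_force: [5.8, -1.4, 0.1]
finger_gap: 29.7
grasp_force: 39.0
```

```bash
python3 t.py
```

```text
17.88 p [541.49   55.419  70.733] q6 -0.797 F [ 5.697 -0.639 -1.017] Tz [ 0.012  0.006 -0.026 -0.003 -0.09  -0.068] mean -0.036 grip 39.0
```

Emit:
servo_tool --moves "-1 0 0 0.029 0 0 0.1; -1 0 0 0.057 0 0 0.2; -1 0 0 0.086 0 0 0.3; -1 0 0 0.086 0 0 0.3"

```text
time_s: 18.22
ee_pos: [541.8, 55.0, 69.9]
ee_rot: [-0.743, 3.048, -0.003]
ft_force: [7.1, -1.8, -1.3]
finger_gap: 29.8
grasp_force: 38.9
```

```bash
python3 t.py
```

```text
18.47 p [541.785  55.04   69.888] q6 -0.497 F [ 6.256 -1.7   -0.057] Tz [ 0.034  0.011 -0.017 -0.021 -0.018 -0.022] mean -0.013 grip 38.9
```

Emit:
servo_tool --moves "-1 -0.1 -0.05 0.014 0 0 0.05; -1 -0.2 -0.1 0.029 0 0 0.1; -1 -0.2 -0.1 0.029 0 0 0.1"

```text
time_s: 18.72
ee_pos: [542.1, 54.9, 69.5]
ee_rot: [-0.594, 3.084, -0.003]
ft_force: [1.8, -2.6, 4.0]
finger_gap: 29.6
grasp_force: 39.4
```

```bash
python3 t.py
```

```text
18.97 p [542.024  54.932  69.445] q6 -0.396 F [ 1.19  -3.667  5.193] Tz [-0.003 -0.083  0.028 -0.013 -0.039 -0.008] mean -0.023 grip 39.5
```

Emit:
servo_tool --moves "-1 0 0 0.014 0 0 0.05; -1 0 0 0.029 0 0 0.1; -1 0 0 0.029 0 0 0.1"

```text
time_s: 19.22
ee_pos: [542.1, 54.8, 69.1]
ee_rot: [-0.438, 3.109, -0.003]
ft_force: [1.2, -3.7, 5.2]
finger_gap: 29.5
grasp_force: 39.5
```

```bash
python3 t.py
```

```text
19.47 p [542.1    54.798  69.187] q6 -0.296 F [ 2.077 -3.331  4.426] Tz [-0.039 -0.038  0.009 -0.023 -0.055 -0.018] mean -0.025 grip 39.5
```

Emit:
servo_tool --moves "-1 0 0 0.014 0 0 0.05; -1 0 0 0.029 0 0 0.1; -1 0 0 0.029 0 0 0.1"

```text
time_s: 19.72
ee_pos: [542.1, 54.7, 68.9]
ee_rot: [-0.281, 3.127, -0.004]
ft_force: [1.8, -4.3, 5.2]
finger_gap: 29.7
grasp_force: 39.5
```

```bash
python3 t.py
```

```text
19.97 p [542.114  54.677  68.881] q6 -0.196 F [ 2.283 -3.397  4.788] Tz [-0.041 -0.002 -0.038 -0.053 -0.075 -0.05 ] mean -0.044 grip 39.5
```

Emit:
servo_tool --moves "-1 0 0 0.014 0 0 0.05; -1 0 0 0.029 0 0 0.1; -1 0 0 0.029 0 0 0.1"

```text
time_s: 20.22
ee_pos: [542.1, 54.5, 68.6]
ee_rot: [-0.125, 3.137, -0.004]
ft_force: [2.0, -4.6, 5.5]
finger_gap: 29.7
grasp_force: 39.5
```

```bash
python3 t.py
```

```text
20.47 p [542.14   54.5    68.616] q6 -0.096 F [ 2.532 -4.428  4.353] Tz [-0.092 -0.064 -0.04  -0.025 -0.075 -0.056] mean -0.052 grip 39.5
```

Emit:
servo_tool --moves "-1 -0.05 -0.07 0 0 0 0.05; -1 -0.05 -0.15 0 0 0 0.1; -1 -0.05 -0.15 0 0 0 0.1"

```text
time_s: 20.72
ee_pos: [542.1, 54.2, 68.3]
ee_rot: [0.031, 3.141, 0.001]
ft_force: [1.1, -1.0, 5.0]
finger_gap: 29.5
grasp_force: 39.5
```

```bash
python3 t.py
```

```text
20.97 p [542.167  54.201  68.32 ] q6 0.001 F [ 1.013 -1.472  5.038] Tz [-0.021 -0.073 -0.085 -0.111 -0.077 -0.086] mean -0.087 grip 39.5
```

```bash
sed -i 's/print(/print("tau6",np.array([x["tau"][5] for x in L]).round(3),"Txy",o["wrist_torque"][:2]);print(/' t.py; python3 t.py
```

```text
tau6 [-0.049 -0.049 -0.049 -0.049 -0.049 -0.049] Txy [-0.262 -0.283]
21.22 p [542.167  54.222  68.328] q6 0.001 F [ 2.08  -1.059  5.719] Tz [-0.086 -0.144 -0.064 -0.058 -0.062 -0.072] mean -0.08 grip 39.5
```

Emit:
servo_tool --moves "-1 0 0 0 0 0 0.03; -1 0 0 0 0 0 0.03; -1 0 0 0 0 0 0.03"

```text
time_s: 21.47
ee_pos: [542.1, 54.1, 68.2]
ee_rot: [0.075, 3.14, -0.0]
ft_force: [1.4, -1.1, 5.8]
finger_gap: 29.3
grasp_force: 39.5
```

```bash
python3 t.py
```

```text
tau6 [-0.039 -0.047 -0.049 -0.049 -0.049 -0.049] Txy [-0.339 -0.345]
21.72 p [542.138  54.172  68.227] q6 0.031 F [ 0.948 -1.342  4.603] Tz [-0.09  -0.064 -0.068 -0.045 -0.048 -0.067] mean -0.059 grip 39.5
```

Emit:
servo_tool --moves "-1 0 0 0.01 0 0 0.03; -1 0 0 0.02 0 0 0.07; -1 0 0 0.02 0 0 0.07"

```text
time_s: 21.97
ee_pos: [542.1, 54.1, 68.0]
ee_rot: [0.187, 3.135, -0.0]
ft_force: [1.8, -1.1, 5.7]
finger_gap: 30.1
grasp_force: 39.5
```

```bash
python3 t.py
```

```text
tau6 [ 0.19   0.015 -0.037 -0.047 -0.048 -0.049] Txy [-0.377 -0.333]
22.22 p [542.146  54.069  68.032] q6 0.101 F [ 1.663 -2.034  5.188] Tz [-0.092 -0.05  -0.061 -0.054 -0.03  -0.084] mean -0.056 grip 39.5
```

Emit:
servo_tool --moves "-1 0 0 0.01 0 0 0.05; -1 0 0 0.025 0 0 0.1; -1 0 0 0.025 0 0 0.1"

```text
time_s: 22.47
ee_pos: [542.1, 53.9, 67.7]
ee_rot: [0.344, 3.122, -0.001]
ft_force: [1.6, -1.5, 6.1]
finger_gap: 29.7
grasp_force: 39.5
```

```bash
python3 t.py
```

```text
tau6 [ 0.259  0.034 -0.033 -0.045 -0.047 -0.048] Txy [-0.467 -0.394]
22.72 p [542.077  53.918  67.74 ] q6 0.201 F [ 2.096 -2.732  5.511] Tz [-0.069 -0.057 -0.035 -0.076 -0.087 -0.025] mean -0.056 grip 39.5
```

Emit:
servo_tool --moves "-1 0 -0.05 0.014 0 0 0.05; -1 0 -0.1 0.025 0 0 0.1; -1 0 -0.1 0.025 0 0 0.1"

```text
time_s: 22.97
ee_pos: [542.0, 53.7, 67.5]
ee_rot: [0.498, 3.101, 0.002]
ft_force: [1.9, 0.6, 4.5]
finger_gap: 29.9
grasp_force: 39.5
```

```bash
python3 t.py
```

```text
tau6 [ 0.268  0.037 -0.067 -0.066 -0.055 -0.053] Txy [ 0.181 -0.486]
23.22 p [542.026  53.657  67.464] q6 0.299 F [ 2.703 -0.135  5.505] Tz [-0.102 -0.105 -0.114 -0.099 -0.069 -0.058] mean -0.089 grip 39.5
```

Emit:
servo_tool --moves "-1 0 0 0.014 0 0 0.05; -1 0 0 0.029 0 0 0.1; -1 0 0 0.029 0 0 0.1"

```text
time_s: 23.47
ee_pos: [542.0, 53.5, 67.4]
ee_rot: [0.653, 3.072, 0.001]
ft_force: [1.2, 0.3, 7.4]
finger_gap: 30.0
grasp_force: 39.7
```

```bash
python3 t.py
```

```text
tau6 [0.352 0.09  0.024 0.014 0.013 0.013] Txy [ 0.091 -0.249]
23.72 p [542.014  53.517  67.441] q6 0.399 F [2.152 1.654 6.753] Tz [ 0.026  0.027  0.091  0.004  0.015 -0.04 ] mean 0.02 grip 39.7
```

Emit:
servo_tool --moves "-1 0 0 0 0 0 0.02; -1 0 0 0 0 0 0.02; -1 0 0 0 0 0 0.02"

```text
time_s: 23.97
ee_pos: [542.0, 53.5, 67.4]
ee_rot: [0.681, 3.066, 0.001]
ft_force: [0.9, 0.4, 7.9]
finger_gap: 29.5
grasp_force: 39.7
```

```bash
python3 t.py
```

```text
tau6 [0.137 0.131 0.13  0.13  0.13  0.13 ] Txy [ 0.07  -0.271]
24.22 p [542.028  53.48   67.437] q6 0.418 F [2.678 0.12  6.735] Tz [0.141 0.158 0.07  0.157 0.05  0.132] mean 0.113 grip 39.7
```

Emit:
servo_tool --moves "-0.2 0 0 0 0 0 0; 0.2 0 0 0 0 0 0; 0.6 0 0 0 0 0 0; 0.6 0 0 0 0 0 0; 0.6 0 0 0 0 0 0"

```text
time_s: 24.63
ee_pos: [540.8, 53.1, 66.3]
ee_rot: [-0.684, -3.064, 0.001]
ft_force: [-0.8, 0.4, -0.1]
finger_gap: 68.4
grasp_force: 0.0
```

```bash
python3 t.py; python3 g.py 540 55 160 2.7
```

```text
tau6 [-0.003 -0.002 -0.002 -0.001 -0.001 -0.001] Txy [-0.018 -0.001]
24.88 p [541.575  53.113  66.886] q6 0.421 F [-0.624  0.803  0.236] Tz [ 0.033  0.008 -0.022  0.041  0.021  0.017] mean 0.013 grip 0.0
t 24.8833 p [541.575  53.113  66.886] xang 2.702 tilt -1.0 q [-0.019  0.437 -0.315  0.818 -0.     0.421] F [-0.624  0.803  0.236] T [-0.018 -0.001  0.017] gap 68.2 0.0
shift cm [ 0.224  0.102 -9.311] dist 93.14620489797949 turn [-0.    -0.     0.002]
```

Emit:
servo_tool --moves "0.6 0 0 -1.5 0 0 0; 0.6 0 0 -4 0 0 0; 0.6 0 0 -8 0 0 0; 0.6 0 0 -11 0 0 0; 0.6 0 0 -11 0 0 0"

```text
time_s: 25.3
ee_pos: [545.8, 53.1, 183.8]
ee_rot: [0.683, 3.055, 0.003]
ft_force: [1.3, -0.2, 0.7]
finger_gap: 68.6
grasp_force: 0.0
```

Emit:
servo_tool --moves "0.6 0 -4 0 0 0 0; 0.6 0 -8 0 0 0 0; 0.6 0 -12 0 0 0 0; 0.6 0 -12 0 0 0 0; 0.6 0 -12 0 0 0 0"

```text
time_s: 25.72
ee_pos: [489.8, -56.9, 176.8]
ee_rot: [-0.691, -3.064, -0.0]
ft_force: [0.5, 0.1, -0.1]
finger_gap: 68.3
grasp_force: 0.0
```

Run:
```python
from h import *
f=r.grab_frame("top"); g=r.grab_frame("side")
a=cv2.resize(f["image"][150:270,140:260],(400,400),interpolation=2)[...,::-1]; b=cv2.resize(g["image"][180:260,195:275],(400,400),interpolation=2)[...,::-1]
cv2.imwrite("pics/f.png",np.hstack([a,b]))
```

```text
(no output)
```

View pics/f.png

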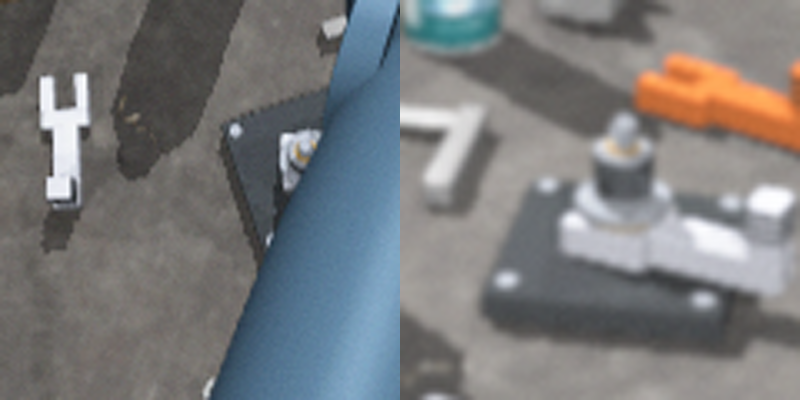

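The picture shows the collar seated on the gauge's fork (625,205), the gauge flat on the plate, the thin gauge undisturbed at (62,140), and the gripper clear. I'm handing in.

```bash
python3 -c "
from bench import r
print(r.close_job())"
```

```text
the job is handed in; nothing more can be done
None
```

I handed the job in at about 26 s: the aluminium thick gauge lies flat with its slot home round the rod, the collar nips it at an estimated 8 N (5–10 N from the torque readings), the thin gauge was not touched, and no verdict came back.

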